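Screw the timber jack up snug with the tommy bar

TASK

Take the steel bar from its wooden rest and use it in the square holes of the jack's collar to turn the collar counter-clockwise (seen from above), withdrawing the bar and moving it on to another hole when the timber gets in the way, until the jack's head is snug under the timber and the collar stops. Turn the collar only with the bar, do not knock the other things about, then lay the bar back in its rest and let go.

Things in the scene. Friction and masses are not known exactly. Their poses are not given: they have to be found in the camera images.
- jack: Fixed: a timber (500 mm along y, 38 wide, 89 high, underside 138 mm above the bench) on two wooden stands 205 mm either side (130 x 70 mm feet), and under its middle a grey screw jack. Origin on the bench on the jack's axis, z up, -x towards the robot. A gripper holding the bar from above must stay clear of the timber: strokes of about 45 degrees either side of -x fit.
- jack_axis (a point): Point on the jack's vertical axis, 86 mm above the bench: the height of the centre line of all six collar sockets. Axes as jack. The sockets are level, square, radial, 60 degrees apart, and stick out like short spokes: opening 23 mm, outside 31 mm, mouth 75 mm and closed bottom 36 mm from the axis.
- collar (a joint): Turn of the collar in rad, growing counter-clockwise from above; it turns but does not rise. At value v its sockets point along azimuths v + k*60 degrees from +x of jack. Friction 0.4 N m, stays where left. The round head rises 4 mm per rad; at 2.65 it meets the timber and the collar stops dead. Starts between 0 and 0.65.
- bar_mid (a point): Middle of the loose steel bar: round, 16 mm thick, about 200 mm long, 0.2 to 0.4 kg, with a 27 mm black ball on one end that does not enter the sockets. x runs along the bar from the ball to the plain tip; at the start it lies level in its rest, tip away from the robot.
- bar_tip (a point): Centre of the plain tip face of the bar, 100 mm from bar_mid along x.
- rest_seat (a point): Where the middle of the bar lies in its fixed wooden rest, 45 mm above the bench, x along the bar. A board 160 x 80 x 12 mm with two blocks 60 mm either side of the middle (15 mm thick), notched from above: 22 mm wide, floor at 37 mm, top at 53 mm. The middle is free for fingers. It stands left or right in front of the timber; a 40 mm high grey screw box at the other side.
- pipe: Bystander: loose length of 33 mm steel pipe, 160 mm long, lying along its x. Origin under its middle.
- offcut: Bystander: loose piece of board 60 x 110 x 18 mm in front of the jack. Origin under its middle.
- oil: Bystander: black bottle, 72 mm across, 170 mm high. Origin under its middle.
Not all that is in view belongs to the job. Leave any yellow look-alike of the part that bears bar_mid alone.

How it is judged (in metres and radians):
On the way, in this order (a step that is already met when the one before it is completed fails the run):
1. the plain tip of the bar is in a hole of the collar (horizontal distance between bar_tip and jack_axis below 0.062 m and z of bar_tip in the frame of jack_axis between -0.012 and 0.012 m), for 0.1 s.
2. the bar is withdrawn from that hole, with the collar still short of its stop (horizontal distance between bar_tip and jack_axis above 0.075 m and value of joint collar below 2.5 rad), for 0.1 s.
3. the tip is in a hole again (all of step 1), for 0.1 s.
4. the collar has reached its stop, the head snug under the timber (value of joint collar above 2.55 rad), for 0.1 s.
At the end, for the whole second after the job is handed in: The collar is within 0.1 rad of its stop (2.65), so the head is within about 0.4 mm of snug, and the bar lies still in both notches of its rest, its middle within 30 mm of the rest's middle along the bar, 8 mm across and 6 mm in height (value of joint collar above 2.55 rad and x of bar_mid in the frame of rest_seat between -0.03 and 0.03 m and y of bar_mid in the frame of rest_seat between -0.008 and 0.008 m and z of bar_mid in the frame of rest_seat between -0.006 and 0.006 m and angle between the x axis of bar_mid and the x axis of rest_seat, either way round below 0.12 rad and linear speed of bar below 0.03 m/s); the robot touches nothing.
It fails at once if the fingers pushed the jack or its collar directly with more than 8 N (contact force between the fingers and jack above 8 N).
It fails at once if a bystander was pushed more than 40 mm (distance of any of pipe, offcut, oil from where it was at the start of the episode above 0.04 m).
It also fails if it takes over 72 s, if anything falls off the work surface, if the arm or the gripper's body presses on something with over 40 N, if the wrist force passes 120 N, or if a joint passes its speed limit or range.

ROBOT

A 6-joint arm with a two-finger parallel gripper is mounted at the origin on the work surface. World frame = base frame: x ahead of the robot, y to its left, z up, the work surface at z = 0. Lengths are in m, angles in degrees, forces in N, time in s.
With the tool pointing down it reaches from about 0.4 to 0.825 m from the base axis. Payload 7 kg.
Tool frame: the origin (TCP) lies midway between the tips of the shut fingers; the grasp point (between the pads) lies 19 mm behind it; y points along the fingers, z is the direction in which the jaws open and shut, and the axes are right-handed (so a half turn about y gives the same grasp; the last joint's range is limited). The gripper opens to 88 mm and grips with 3 to 60 N. Pads are 19 mm wide; open, the fingers measure 130 mm over their backs; the gripper's body (78 mm by 193 mm) begins 47 mm behind the grasp point.
Start: joints at [91.794, 20.546, 0.682, 0, -70.136, -16.507], TCP at [0.171, 0.653, 0.227] pointing down, gripper open.
Joint ranges: [-176.03, 176.03], [-82.01, 121.73], [-58.28, 71.71], [-173.87, 95.51], [-174.79, -0.11], [-173.66, 173.66]. Speed limits (degrees/s): [136.94, 136.94, 172.46, 180, 180, 180].

INTERFACE

Orientations are given as [roll, pitch, yaw] about the fixed x, y, z axes, in that order (R = Rz(yaw) Ry(pitch) Rx(roll)).
In Python, from plant import ctrl gives the robot as it stands.
- The arm moves only by the tool step_arm, never from a script. Its argument "rows" is a list that holds one entry, the list of rows, each a list of 7 numbers: the gripper command: -1 is shut, 1 is fully open, values between are in proportion, then the shift along the world's x, y, z in cm, then the turn, a rotation vector about the world's x, y, z in degrees. In form: [[[fingers, tx, ty, tz, rx, ry, rz], ...]]. A call has 1 to 12 rows; each row shifts and turns the commanded pose from where the row before left it; what a row does not reach is not made up. A row lasts 1/8 s, in which the tool goes at most 62.5 mm and 10.7 degrees, less where a joint would pass 70% of its speed; a pose out of reach is approached as far as the arm can. A call is refused whole if a number of a shift passes 6.25 or a number of a turn 10.7, either way. A call with a gripper value outside its range is refused whole. The fingers move at their own pace and stop on an object; the grip force is fixed at half the most. Time passes only in rows, so rows that do not move let the fingers close. It gives the time, the measured TCP pose, the force and the opening at its end, in the units of the state.
- ctrl.get_obs(): the state, without advancing time (a new reading comes with each control period).
- ctrl.snapshot(name): name is "scene" or "top"; returns the picture (420x560x3 uint8, blue, green, red); there is no depth.
- ctrl.camera_params(name): a dict with "vertical_fov" (degrees; the focal length in pixels is half the picture's height over the tangent of half this angle, whatever the lens; pixels are square), "cx", "cy" (the principal point, pixels), "k1" (the pictures are not rectified: a ray, as slopes to the right and down, at radius r is drawn at 1 + k1 r^2 times it, then the intrinsics apply), "rvec" (rotation vector, rad) and "tvec" (3), from world to camera coordinates, as OpenCV has them. Camera axes: x right, y down, z forward; pixel columns grow to the right and rows downward; lengths in m; the calibration is good to about 2 mm. A picture is of the moment at which its call begins. camera_params takes no time and is no camera call.
- ctrl.close_job(): hands the job in, once; it reports no verdict.
The state is a dict: "clock": time; "joint_pos": joint angles; "qvel": joint speeds; "tau": joint torques, N m; "tool_pos": TCP position; "orientation": TCP orientation; "force": force on the tool from outside, world axes, zero at the start; "moment": the same for the moment, N m; "opening": finger opening in m.
Only numpy, scipy, OpenCV 4.12 (cv2) and the standard library are available. Lean on these libraries where they do the work, as an engineer would, in place of code of your own. Each camera call takes 0.05 s, during which the arm holds its last target. There are 200 camera calls.

## Working session

There is one attempt and no reset: what is moved stays moved. The work goes in short steps, Python scripts to look and compute and a tool call to move; the robot and the scene stay as the last step left them, time stands still between calls to the robot, and variables do not carry over. Pictures are saved under pics/ and viewed, about 8 in all and at most 12, crops included, and the job is handed in when it is done.

Besides the shell and the picture viewer there is one more tool, called after "Request:" by a JSON object that holds its "name" and its "arguments", one argument or row to a line. step_arm: Moves the arm, as the interface text tells. Its arguments: {"type":"object","properties":{"rows":{"type":"array"}},"required":["rows"]}

```bash
mkdir -p pics; ls; cat > h.py <<'E'
import numpy as np, cv2
from plant import ctrl
def K(n):
    p=ctrl.camera_params(n); f=210/np.tan(np.radians(p['vertical_fov'])/2)
    R=cv2.Rodrigues(np.array(p['rvec'],float))[0]; t=np.array(p['tvec'],float).ravel()
    return np.array([[f,0,p['cx']],[0,f,p['cy']],[0,0,1]]),np.array([p['k1'],0,0,0,0.]),R,t
def onplane(n,uv,z):
    k,d,R,t=K(n); q=cv2.undistortPoints(np.array(uv,float).reshape(-1,1,2),k,d).reshape(-1,2)
    r=np.c_[q,np.ones(len(q))]@R; c=-R.T@t
    return c+r*((z-c[2])/r[:,2])[:,None]
def proj(n,P):
    k,d,R,t=K(n); return cv2.projectPoints(np.array(P,float).reshape(-1,1,3),cv2.Rodrigues(R)[0],t,k,d)[0].reshape(-1,2)
E
python3 - <<'E'
from h import *
for n in('scene','top'):
    im=ctrl.snapshot(n); cv2.imwrite(f'pics/{n}0.png',cv2.resize(im,(784,588),interpolation=cv2.INTER_CUBIC)); cv2.imwrite(f'pics/raw_{n}0.png',im)
    p=ctrl.camera_params(n);k,d,R,t=K(n);print(n,p,-R.T@t)
print(ctrl.get_obs())
E
```

```text
pics
scene {'vertical_fov': 44.49083713708624, 'cx': 275.1873253648066, 'cy': 216.4248755706205, 'k1': -0.13139363162646406, 'rvec': array([ 0.95111725,  2.30580139, -1.26890113]), 'tvec': array([ 0.31345411, -0.10770545,  1.92457214])} [1.37638868 0.9983678  0.96054556]
top {'vertical_fov': 47.918449462781865, 'cx': 272.2703692907118, 'cy': 213.32466372912722, 'k1': 0.055634331490112654, 'rvec': array([ 2.09757029, -2.12495721,  0.19484366]), 'tvec': array([0.02984663, 0.45368717, 1.51695969])} [0.14708186 0.00463523 1.57677995]
{'clock': 0.1, 'joint_pos': array([ 9.17928637e+01,  2.05889758e+01,  6.37807406e-01, -1.78668198e-02,
       -7.01377928e+01, -1.65078392e+01]), 'qvel': array([-0.15057427, -0.14656997,  0.08694272,  0.0600329 , -0.03683885,
        0.00726303]), 'tau': array([ 1.37509596e-04, -5.84160447e+01,  2.93751454e+01,  7.01547682e+00,
        1.01305961e-02, -4.82365567e-05]), 'tool_pos': array([0.17136155, 0.65240932, 0.22568819]), 'orientation': array([-8.99099327e+01,  9.17599221e-03,  1.65278948e+02]), 'force': array([ 0.13222866, -0.4309209 ,  0.31144056]), 'moment': array([ 0.0027394 , -0.01175791, -0.04059555]), 'opening': 0.08779640163876559}
```

View pics/scene0.png

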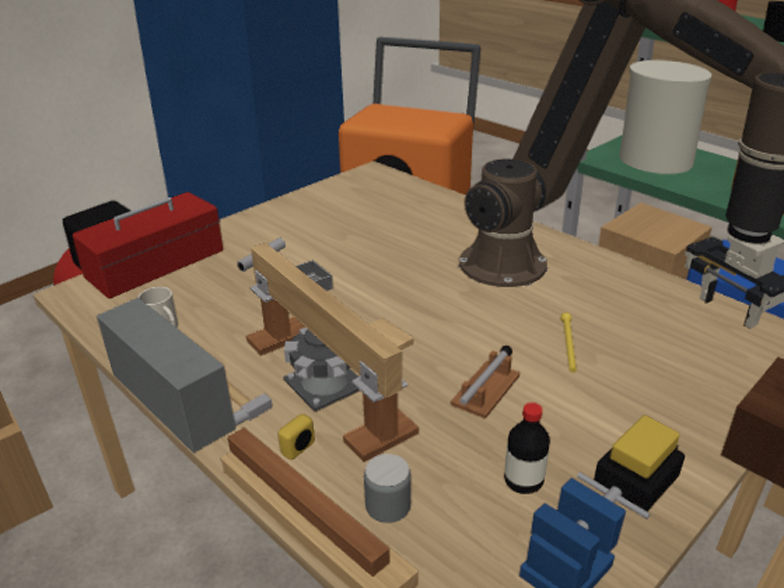

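View pics/top0.png

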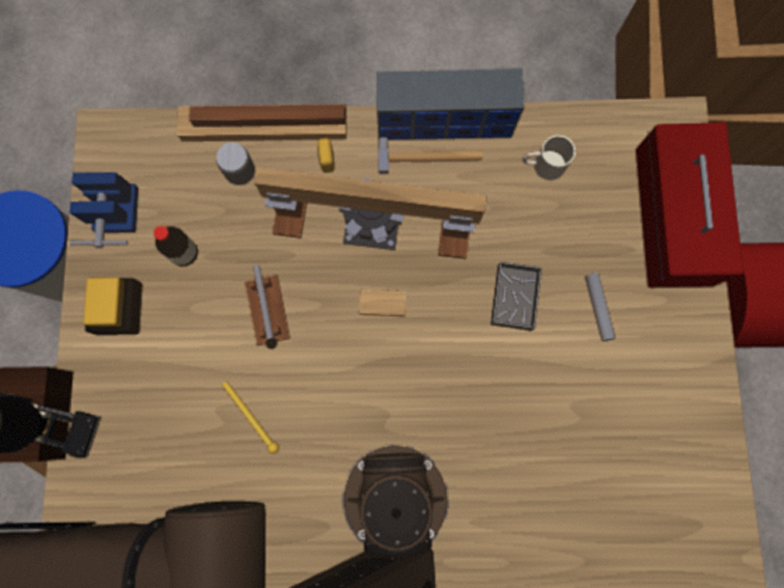

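The scene view shows the jack at about (320,365), the rest with the bar at (487,380) and the oil bottle at (528,450). In the top view the jack is at (372,222), the bar's ball at (271,342), its tip at (257,266), the offcut at (383,302) and the pipe at (600,306). Next I'll zoom in to get exact pixels.

```bash
python3 - <<'E'
from h import *
s=cv2.imread('pics/raw_scene0.png');t=cv2.imread('pics/raw_top0.png')
def crop(im,x,y,w,h,f): return cv2.resize(im[y:y+h,x:x+w],None,fx=f,fy=f,interpolation=cv2.INTER_CUBIC)
a=crop(s,170,170,130,98,6); b=crop(t,175,115,180,135,4)
cv2.imwrite('pics/a.png',a); cv2.imwrite('pics/b.png',b); print(a.shape,b.shape)
E
```

```text
(588, 780, 3) (540, 720, 3)
```

View pics/a.png

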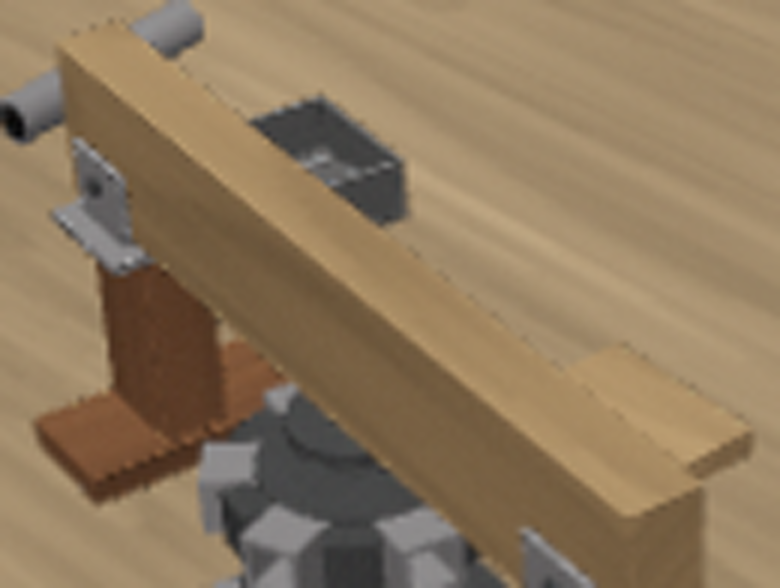

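View pics/b.png

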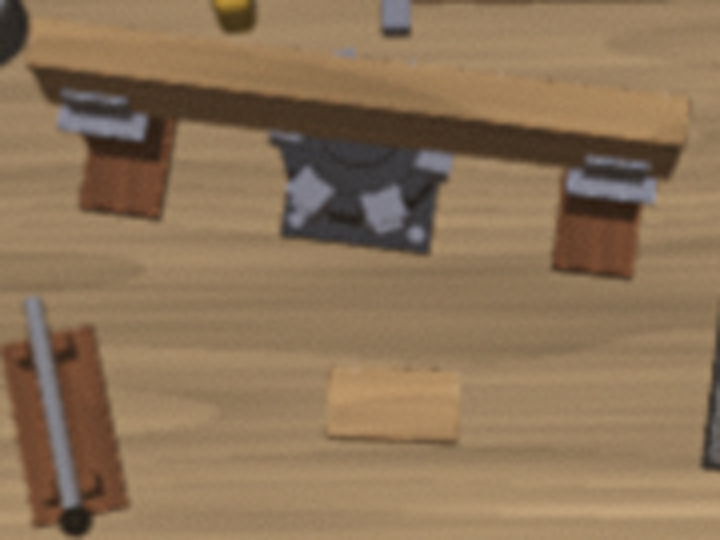

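Crop a shows the timber, with the collar partly hidden behind it. Crop b shows the timber's near top edge from (33,66) to (683,145), two socket tops at about (309,190) and (383,208), the bar from (34,298) to (75,520), and the rest board's corners. Now I'll turn these into positions.

```bash
python3 - <<'E'
from h import *
np.set_printoptions(precision=4,suppress=True)
B=lambda l:(np.array(l,float)+.5)/4-.5+[175,115]
T=onplane('top',B([(33,66),(683,145),(688,98),(30,20)]),.227);print('timber',T,np.linalg.norm(T[0]-T[1]))
e=T[0]-T[1];yaw=np.arctan2(-e[0],e[1]);print('jack yaw',np.degrees(yaw))
X=np.array([np.cos(yaw),np.sin(yaw)]);
J=(T[0]+T[1])[:2]/2+.019*X; print('J near edge',J,'mean4',T.mean(0))
for q in ([(312,165),(333,190),(305,213),(286,187)],[(361,193),(396,184),(408,225),(375,234)]):
    P=onplane('top',B(q),.1015);c=P.mean(0)[:2];v=c-J;print(P[:,:2],c,np.linalg.norm(v),np.degrees(np.arctan2(v[1],v[0])-yaw)%360)
print('plate',onplane('top',B([(283,236),(430,252)]),.01))
R=onplane('top',B([(4,345),(92,326),(128,508),(34,526)]),.012);print('rest',R,R.mean(0));
b=onplane('top',B([(34,298),(75,520)]),.045);d=b[0]-b[1];print('bar',b,np.linalg.norm(d),np.degrees(np.arctan2(d[1],d[0])),np.degrees(np.arctan2(*(R[0]-R[3])[[1,0]])),np.degrees(np.arctan2(*(R[1]-R[2])[[1,0]])))
O=onplane('top',B([(331,367),(460,371),(456,441),(327,439)]),.018);print('off',O[:,:2],O.mean(0))
# scene cross-check
A=lambda l:(np.array(l,float)+.5)/1.4-.5
s=onplane('scene',A([(463,400),(505,351)]),.045);print('bar scene',s)
A6=lambda l:(np.array(l,float)+.5)/6-.5+[170,170]
print('timber scene',onplane('scene',A6([(60,47),(630,517),(703,487)]),.227))
print('oil',onplane('scene',A([(523,488)]),0))
t=cv2.imread('pics/raw_scene0.png')
cv2.imwrite('pics/c.png',np.hstack([cv2.resize(t[215:295,190:280],None,fx=4.4,fy=4.4,interpolation=cv2.INTER_CUBIC),cv2.resize(t[235:315,310:400],None,fx=4.4,fy=4.4,interpolation=cv2.INTER_CUBIC)]))
E
```

```text
timber [[ 0.6743  0.2884  0.227 ]
 [ 0.6041 -0.1982  0.227 ]
 [ 0.6408 -0.2034  0.227 ]
 [ 0.7111  0.2915  0.227 ]] 0.491655210089346
jack yaw -8.209582058753437
J near edge [0.658  0.0424] mean4 [0.6576 0.0445 0.227 ]
[[0.6348 0.0851]
 [0.6133 0.0681]
 [0.5942 0.091 ]
 [0.6165 0.1064]] [0.6147 0.0877] 0.0626781539436119 141.91492315030112
[[0.6104 0.0454]
 [0.6176 0.0168]
 [0.5828 0.0075]
 [0.5757 0.0343]] [0.5966 0.026 ] 0.06352807675993385 203.112533058373
plate [[ 0.6017  0.1153  0.01  ]
 [ 0.5855 -0.0108  0.01  ]]
rest [[0.5086 0.3523 0.012 ]
 [0.5241 0.2779 0.012 ]
 [0.3675 0.2447 0.012 ]
 [0.3535 0.3228 0.012 ]] [0.4384 0.2994 0.012 ]
bar [[0.5409 0.321  0.045 ]
 [0.3536 0.2828 0.045 ]] 0.19117068481782284 11.540199918526863 10.76162019484136 11.946111260105333
off [[ 0.4841  0.0743]
 [ 0.4791 -0.0344]
 [ 0.4193 -0.03  ]
 [ 0.4225  0.078 ]] [0.4513 0.022  0.018 ]
bar scene [[0.5404 0.3243 0.045 ]
 [0.3577 0.2844 0.045 ]]
timber scene [[ 0.6463 -0.193   0.227 ]
 [ 0.7169  0.2936  0.227 ]
 [ 0.6829  0.3003  0.227 ]]
oil [[0.6066 0.5244 0.    ]]
```

View pics/c.png

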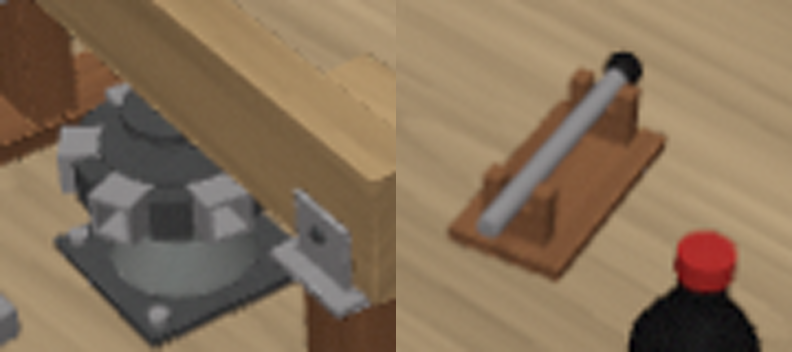

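```bash
python3 - <<'E'
from h import *
np.set_printoptions(precision=4,suppress=True)
C=lambda l:(np.array(l,float)+.5)/4.4-.5+[190,215]
J=np.array([.6600,.0465])
for q in ([(110,178),(155,183),(138,213),(92,207)],[(190,183),(228,173),(250,207),(203,212)],[(65,130),(95,127),(100,157),(60,157)]):
    P=onplane('scene',C(q),.1015)[:,:2];c=P.mean(0);v=c-J;print(P,c,np.linalg.norm(v),np.degrees(np.arctan2(v[1],v[0]))%360+8.2)
C2=lambda l:(np.array(l,float)+.5)/4.4-.5+[310-90,235]
b=onplane('scene',C2([(491,228),(622,70)]),.045);print('bar',b,np.linalg.norm(b[0]-b[1]))
E
```

```text
[[0.7184 0.0514]
 [0.7017 0.0759]
 [0.7287 0.092 ]
 [0.745  0.0668]] [0.7235 0.0715] 0.0682245846891776 29.70503660172175
[[0.6863 0.0917]
 [0.6626 0.101 ]
 [0.6761 0.1371]
 [0.6998 0.1201]] [0.6812 0.1125] 0.06928819074517696 80.4083024807195
[[ 0.7067 -0.0105]
 [ 0.6908  0.001 ]
 [ 0.709   0.0292]
 [ 0.7271  0.0107]] [0.7084 0.0076] 0.06209689853832644 329.4232999888743
bar [[0.5419 0.3279 0.045 ]
 [0.3567 0.2852 0.045 ]] 0.1900874429492819
```

Request:
{"name": "step_arm", "arguments": {
  "rows": [
    [[1,2.45,-3.55,-0.4,0,0,2.64],[1,2.45,-3.55,-0.4,0,0,2.64],[1,2.45,-3.55,-0.4,0,0,2.64],[1,2.45,-3.55,-0.4,0,0,2.64],[1,2.45,-3.55,-0.4,0,0,2.64],[1,2.45,-3.55,-0.4,0,0,2.64],[1,2.45,-3.55,-0.4,0,0,2.64],[1,2.45,-3.55,-0.4,0,0,2.64],[1,2.45,-3.55,-0.4,0,0,2.64],[1,2.45,-3.55,-0.4,0,0,2.64],[1,0,0,0,0,0,0],[1,0,0,0,0,0,0]]
  ]
}}

```text
clock: 1.6
tool_pos: [0.4165, 0.2977, 0.1865]
orientation: [-90.0, -0.0, -168.4]
force: [0.3, -0.3, -0.6]
opening: 0.0877
```

Request:
{"name": "step_arm", "arguments": {
  "rows": [
    [[1,0,0,-4,0,0,0],[1,0,0,-4,0,0,0],[1,0,0,-4,0,0,0],[1,0,0,-4,0,0,0],[1,0,0,0,0,0,0],[-1,0,0,0,0,0,0],[-1,0,0,0,0,0,0],[-1,0,0,0,0,0,0],[-1,0,0,0,0,0,0],[-1,0,0,0,0,0,0],[-1,0,0,0,0,0,0]]
  ]
}}

```text
clock: 2.98
tool_pos: [0.4165, 0.2978, 0.0266]
orientation: [-90.0, 0.0, -168.3]
force: [0.4, 0.3, -0.4]
opening: 0.0335
```

```bash
python3 - <<'E'
from h import *
o=ctrl.get_obs();print(o['joint_pos'].round(1),o['moment'],o['force'])
E
```

```text
[ 57.6  18.3 -33.7   0.  -38.   44.1] [-0.00370429 -0.0138661   0.0249054 ] [ 0.3733337   0.33748254 -0.44320639]
```

Request:
{"name": "step_arm", "arguments": {
  "rows": [
    [[-1,0,0,0,0,0,0],[-1,0,0,0,0,0,0],[-1,0,0,0,0,0,0],[-1,0,0,0,0,0,0]]
  ]
}}

```text
clock: 3.48
tool_pos: [0.4164, 0.2976, 0.0265]
orientation: [-90.0, -0.0, -168.3]
force: [0.3, -0.8, -0.2]
opening: 0.0149
```

Request:
{"name": "step_arm", "arguments": {
  "rows": [
    [[-1,0,0,1,0,0,0],[-1,0,0,3,0,0,0],[-1,0,0,4,0,0,0],[-1,0,0,3,0,0,0],[-1,0,0,0,0,0,0],[-1,0,0,0,0,0,0]]
  ]
}}

```text
clock: 4.22
tool_pos: [0.4157, 0.2973, 0.1359]
orientation: [-90.0, -0.1, -168.3]
force: [-0.5, -0.1, -4.9]
opening: 0.0152
```

```bash
python3 - <<'E'
from h import *
o=ctrl.get_obs();print(o['moment'],o['force'],o['tool_pos'],o['opening'])
s=ctrl.snapshot('scene');t=ctrl.snapshot('top')
cv2.imwrite('pics/raw_scene1.png',s);cv2.imwrite('pics/raw_top1.png',t)
f=lambda im,x,y:cv2.resize(im[y:y+100,x:x+100],None,fx=4,fy=4,interpolation=cv2.INTER_CUBIC)
cv2.imwrite('pics/d.png',np.hstack([f(s,290,190),f(t,140,170)]))
E
```

```text
[-0.07664866  0.14544124 -0.04163141] [-0.45565152 -0.07520851 -4.87314664] [0.41574275 0.29728147 0.13587372] 0.015221551552336196
```

View pics/d.png

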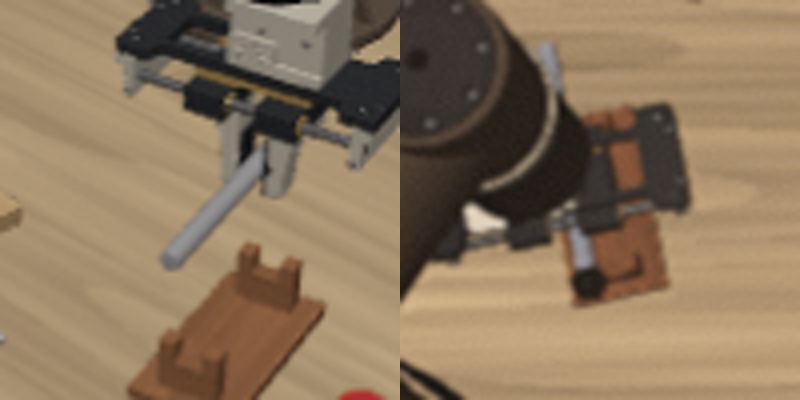

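The bar is held between the fingers with its tip at crop pixel (172,258), and the rest is empty. I'll check how level the bar is.

```bash
python3 - <<'E'
from h import *
np.set_printoptions(precision=4,suppress=True)
o=ctrl.get_obs();g=o['tool_pos']+[0,0,.0185];a=np.radians(11.7);d=np.array([np.cos(a),np.sin(a),0])
tip=g+.127*d;print(proj('scene',[tip,tip-[0,0,.01],tip+[0,0,.01],tip+.005*d]),'seen',(np.array([172,260])+.5)/4-.5+[290,190])
print('top',proj('top',[tip,g-.063*d,g-.073*d,g-.068*d-[0,0,.01]]),'seen tip',(np.array([548,45])+.5-[400,0])/4-.5+[140,170],'ball',(np.array([591,280])+.5-[400,0])/4-.5+[140,170])
E
```

```text
[[331.8291 253.3116]
 [331.6776 256.3727]
 [331.9814 250.2244]
 [330.895  254.293 ]] seen [332.625 254.625]
top [[175.5434 180.7628]
 [186.4895 239.7787]
 [187.0766 242.9686]
 [187.4122 241.824 ]] seen tip [176.625 180.875] ball [187.375 239.625]
```

Request:
{"name": "step_arm", "arguments": {
  "rows": [
    [[-1,1.16,-1.32,-0.5,0,0,-8],[-1,1.16,-1.32,-0.5,0,0,-8],[-1,1.16,-1.32,-0.5,0,0,-8],[-1,1.16,-1.32,-0.5,0,0,-8],[-1,1.16,-1.32,-0.5,0,0,-8],[-1,1.16,-1.32,-0.5,0,0,-8],[-1,1.16,-1.32,-0.5,0,0,-8],[-1,0,0,-1.6,0,0,0],[-1,0,0,-1.6,0,0,0],[-1,0,0,0,0,0,0],[-1,0,0,0,0,0,0]]
  ]
}}

```text
clock: 5.7
tool_pos: [0.4976, 0.2058, 0.0695]
orientation: [-90.0, 0.0, 135.8]
force: [0.3, 0.7, -2.8]
opening: 0.0151
```

```bash
python3 - <<'E'
from h import *
o=ctrl.get_obs();print(o['moment'],o['force'],o['tool_pos'],o['orientation'],o['joint_pos'].round(1))
s=ctrl.snapshot('scene');t=ctrl.snapshot('top')
cv2.imwrite('pics/raw_scene2.png',s);cv2.imwrite('pics/raw_top2.png',t)
f=lambda im,x,y:cv2.resize(im[y:y+100,x:x+100],None,fx=4,fy=4,interpolation=cv2.INTER_CUBIC)
cv2.imwrite('pics/e.png',np.hstack([f(s,190,200),f(t,200,115)]))
E
```

```text
[ 0.11808672  0.00483567 -0.0175328 ] [ 0.32541755  0.70065169 -2.82237541] [0.49755358 0.20582965 0.06949305] [-8.99797934e+01  1.04179127e-02  1.35771805e+02] [ 43.4  16.9 -28.    0.  -45.2   2.4]
```

View pics/e.png

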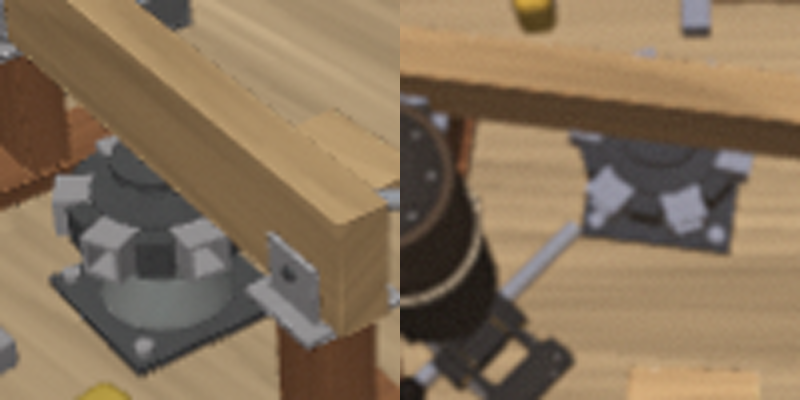

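The tip is at about (578,225) in the right half of the picture, lined up with the socket at (610,190) to within about 1 mm. I'll nudge it over and insert slowly.

Request:
{"name": "step_arm", "arguments": {
  "rows": [
    [[-1,0.35,-0.5,0,0,0,0],[-1,0.6,-0.6,0,0,0,0],[-1,0.6,-0.6,0,0,0,0],[-1,0.6,-0.55,0,0,0,0],[-1,0,0,0,0,0,0]]
  ]
}}

```text
clock: 6.42
tool_pos: [0.5197, 0.1824, 0.0695]
orientation: [-90.0, 0.0, 135.6]
force: [-0.2, -0.2, -4.0]
opening: 0.0152
```

Request:
{"name": "step_arm", "arguments": {
  "rows": [
    [[-1,0.55,-0.53,0,0,0,0],[-1,0.55,-0.53,0,0,0,0],[-1,0.5,-0.48,0,0,0,0],[-1,0,0,0,0,0,0],[-1,0,0,0,0,0,0]]
  ]
}}

```text
clock: 7.05
tool_pos: [0.5351, 0.1674, 0.0695]
orientation: [-90.0, -0.0, 135.7]
force: [-0.4, 0.8, -3.6]
opening: 0.0149
```

```bash
python3 - <<'E'
from h import *
o=ctrl.get_obs();print(o['moment'],o['force'],o['tool_pos'],o['orientation'])
g=o['tool_pos'][:2]-[.6605,.047];print(np.hypot(*g),np.degrees(np.arctan2(g[1],g[0])))
s=ctrl.snapshot('scene');t=ctrl.snapshot('top')
f=lambda im,x,y:cv2.resize(im[y:y+100,x:x+100],None,fx=4,fy=4,interpolation=cv2.INTER_CUBIC)
cv2.imwrite('pics/f.png',np.hstack([f(s,190,200),f(t,200,115)]))
# stroke table: r=.173, azimuth
for a in range(136,212,6):
    r=np.radians(a);print(a,(np.array([.6605,.047])+.173*np.array([np.cos(r),np.sin(r)])).round(4))
E
```

```text
[ 0.16931449  0.09398444 -0.03300377] [-0.4151753   0.78840533 -3.60751577] [0.53507417 0.16744625 0.06947268] [-8.99915324e+01 -5.98572961e-03  1.35670767e+02]
0.17389346427175598 136.16023810859178
136 [0.5361 0.1672]
142 [0.5242 0.1535]
148 [0.5138 0.1387]
154 [0.505  0.1228]
160 [0.4979 0.1062]
166 [0.4926 0.0889]
172 [0.4892 0.0711]
178 [0.4876 0.053 ]
184 [0.4879 0.0349]
190 [0.4901 0.017 ]
196 [ 0.4942 -0.0007]
202 [ 0.5001 -0.0178]
208 [ 0.5078 -0.0342]
```

View pics/f.png

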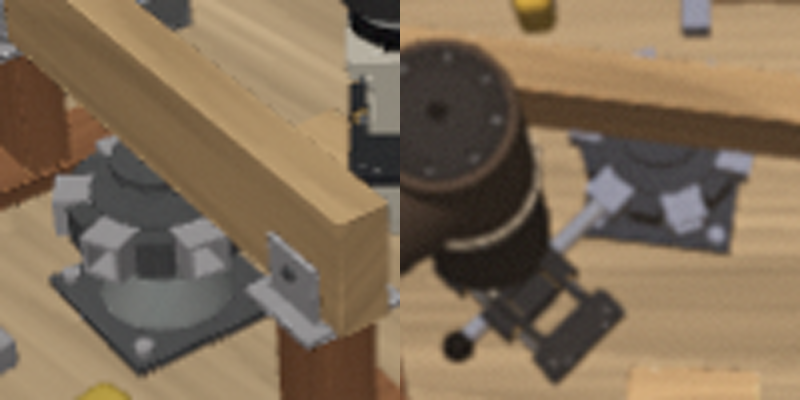

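Request:
{"name": "step_arm", "arguments": {
  "rows": [
    [[-1,-0.6,-0.68,0,0,0,3],[-1,-0.59,-0.69,0,0,0,3],[-1,-0.52,-0.74,0,0,0,3],[-1,-0.52,-0.74,0,0,0,3],[-1,-0.44,-0.8,0,0,0,3],[-1,-0.44,-0.79,0,0,0,3],[-1,0,0,0,0,0,0]]
  ]
}}

```text
clock: 8.02
tool_pos: [0.5048, 0.1245, 0.0703]
orientation: [-90.2, 0.1, 153.8]
force: [-0.7, 6.4, -3.2]
opening: 0.015
```

Request:
{"name": "step_arm", "arguments": {
  "rows": [
    [[-1,-0.71,-1.66,0,0,0,6],[-1,-0.53,-1.73,0,0,0,6],[-1,-0.34,-1.78,0,0,0,6],[-1,-0.16,-1.81,0,0,0,6],[-1,0.03,-1.81,0,0,0,6],[-1,0,0,0,0,0,0]]
  ]
}}

```text
clock: 8.78
tool_pos: [0.4872, 0.0355, 0.0698]
orientation: [-90.0, 0.0, -176.4]
force: [-1.9, 5.4, -2.3]
opening: 0.0152
```

Request:
{"name": "step_arm", "arguments": {
  "rows": [
    [[-1,0.22,-1.79,0,0,0,6],[-1,0.41,-1.77,0,0,0,6],[-1,0.59,-1.71,0,0,0,6],[-1,0.4,-0.82,0,0,0,3],[-1,0,0,0,0,0,0],[-1,0,0,0,0,0,0]]
  ]
}}

```text
clock: 9.52
tool_pos: [0.5027, -0.025, 0.0693]
orientation: [-90.0, -0.1, -155.5]
force: [-1.1, 5.2, -2.0]
opening: 0.0151
```

```bash
python3 - <<'E'
from h import *
o=ctrl.get_obs();print(o['moment'],o['force'],o['tool_pos'],o['orientation'],o['joint_pos'])
g=o['tool_pos'][:2]-[.6605,.047];print(np.hypot(*g),np.degrees(np.arctan2(g[1],g[0]))%360)
s=ctrl.snapshot('scene');t=ctrl.snapshot('top')
f=lambda im,x,y:cv2.resize(im[y:y+100,x:x+100],None,fx=4,fy=4,interpolation=cv2.INTER_CUBIC)
cv2.imwrite('pics/g.png',np.hstack([f(s,190,200),f(t,215,115)]))
E
```

```text
[1.58139348 0.66482202 0.52826547] [-1.14428911  5.24931664 -2.00790921] [ 0.50268483 -0.02498405  0.06933664] [-9.00204650e+01 -5.14237093e-02 -1.55526777e+02] [ 1.95423433e+01  1.39899344e+01 -3.23023791e+01 -2.30885766e-02
 -4.37606813e+01  9.49475537e+01]
0.17345699966510714 204.5190958216147
```

View pics/g.png

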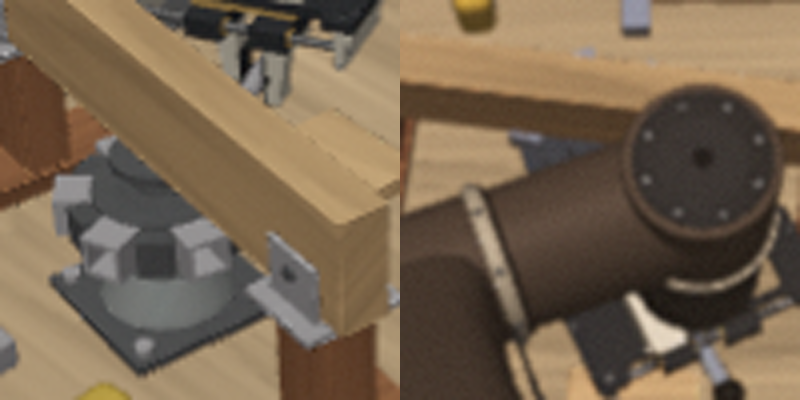

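```bash
python3 - <<'E'
from h import *
a=cv2.cvtColor(cv2.imread('pics/raw_scene2.png'),6); b=cv2.cvtColor(ctrl.snapshot('scene'),6)
J=np.array([.6605,.047])
# tracked features: LK on corners inside socket region
pts=proj('scene',[[*(J+.072*np.array([np.cos(np.radians(x)),np.sin(np.radians(x))])),z] for x in(16,76,-44) for z in(.1015,.086)]).astype(np.float32)
for p in pts:
    q,st,er=cv2.calcOpticalFlowPyrLK(a,b,p.reshape(1,1,2),None,winSize=(13,13),maxLevel=0); q=q.ravel()
    A=onplane('scene',[p],.09)[0][:2]-J;B=onplane('scene',[q],.09)[0][:2]-J
    print(p,q-p,st.ravel(),np.degrees(np.arctan2(B[1],B[0])-np.arctan2(A[1],A[0])))
E
```

```text
[214.91498 259.2225 ] [ 0.04885864 -0.00430298] [1] 0.08940012224448825
[215.40652 263.66547] [0.05340576 0.05978394] [1] 0.2094621289889665
[241.03047 258.777  ] [ 0.10142517 -0.0697937 ] [1] 0.3897227369395665
[241.36337 263.23013] [0.14730835 0.01971436] [1] 0.23383704689517193
[204.43547 246.06323] [-0.00793457 -0.01803589] [1] -0.06021537517403224
[204.96661 250.42546] [0.02178955 0.01156616] [1] 0.05019708117639363
```

Request:
{"name": "step_arm", "arguments": {
  "rows": [
    [[-1,0.4,-0.82,0,0,0,3],[-1,0.44,-0.79,0,0,0,3],[-1,0,0,0,0,0,0],[-1,0,0,0,0,0,0]]
  ]
}}

```text
clock: 10.18
tool_pos: [0.5109, -0.0411, 0.0693]
orientation: [-90.0, -0.1, -149.5]
force: [-2.8, 4.5, -3.6]
opening: 0.0153
```

```bash
cat >> h.py <<'E'
J=np.array([.6605,.047])
def turn(ref='pics/raw_scene2.png'):
    a=cv2.cvtColor(cv2.imread(ref),6); b=cv2.cvtColor(ctrl.snapshot('scene'),6); L=[]
    for x in(16,76,-44):
      for z in(.1015,.086):
        p=proj('scene',[[*(J+.072*np.array([np.cos(np.radians(x)),np.sin(np.radians(x))])),z]]).astype(np.float32)
        q=cv2.calcOpticalFlowPyrLK(a,b,p.reshape(1,1,2),None,winSize=(13,13),maxLevel=1)[0].reshape(1,2)
        A=onplane('scene',p,.09)[0][:2]-J;B=onplane('scene',q,.09)[0][:2]-J
        L.append(np.degrees(np.arctan2(B[1],B[0])-np.arctan2(A[1],A[0])))
    print('turn mod 60',np.round(L,1),np.median(L))
    o=ctrl.get_obs();g=o['tool_pos'][:2]-J;print(o['clock'],o['force'].round(1),o['moment'].round(2),o['tool_pos'].round(4),o['orientation'][2].round(1),np.hypot(*g),np.degrees(np.arctan2(g[1],g[0]))%360)
E
python3 -c "from h import *;turn()"
```

```text
turn mod 60 [5.8 5.1 6.1 5.7 3.9 2.9] 5.421428644001346
10.225 [-3.3  5.3 -1.8] [1.6  0.85 0.53] [ 0.5109 -0.0411  0.0693] -149.5 0.17359950689437587 210.50305836036245
```

Request:
{"name": "step_arm", "arguments": {
  "rows": [
    [[-1,-0.58,1.06,0,0,0,-4],[-1,0,0,0,0,0,0],[-1,-1.34,-0.67,0,0,0,0],[-1,-1.34,-0.67,0,0,0,0],[-1,-1.34,-0.67,0,0,0,0],[-1,-1.34,-0.67,0,0,0,0],[-1,0,0,0,0,0,0],[-1,0,0,0,0,0,0]]
  ]
}}

```text
clock: 11.22
tool_pos: [0.4526, -0.058, 0.0699]
orientation: [-90.0, 0.1, -153.3]
force: [-0.1, -0.3, -4.2]
opening: 0.0148
```

Request:
{"name": "step_arm", "arguments": {
  "rows": [
    [[-1,-1.11,2.63,0,0,0,-7],[-1,-0.79,2.74,0,0,0,-7],[-1,-0.45,2.82,0,0,0,-7],[-1,-0.1,2.85,0,0,0,-7],[-1,0.25,2.84,0,0,0,-7],[-1,0.59,2.79,0,0,0,-7],[-1,0.93,2.7,0,0,0,-7],[-1,1.25,2.56,0,0,0,-7],[-1,1.55,2.39,0,0,0,-7],[-1,0,0,0,0,0,0],[-1,0,0,0,0,0,0]]
  ]
}}

```text
clock: 12.6
tool_pos: [0.4731, 0.1851, 0.0691]
orientation: [-89.9, -0.0, 143.7]
force: [0.2, -0.1, -3.6]
opening: 0.0151
```

```bash
python3 - <<'E'
from h import *
turn();t=ctrl.snapshot('top');cv2.imwrite('pics/raw_top3.png',t)
cv2.imwrite('pics/i.png',cv2.resize(t[120:205,210:310],None,fx=7,fy=7,interpolation=cv2.INTER_CUBIC))
E
```

```text
turn mod 60 [5.9 5.1 5.7 5.7 4.  2.9] 5.376648392432836
12.65 [ 0.5 -1.2 -3.9] [0.09 0.09 0.05] [0.4729 0.1849 0.0692] 143.7 0.2327981392613954 143.69023138613906
```

View pics/i.png

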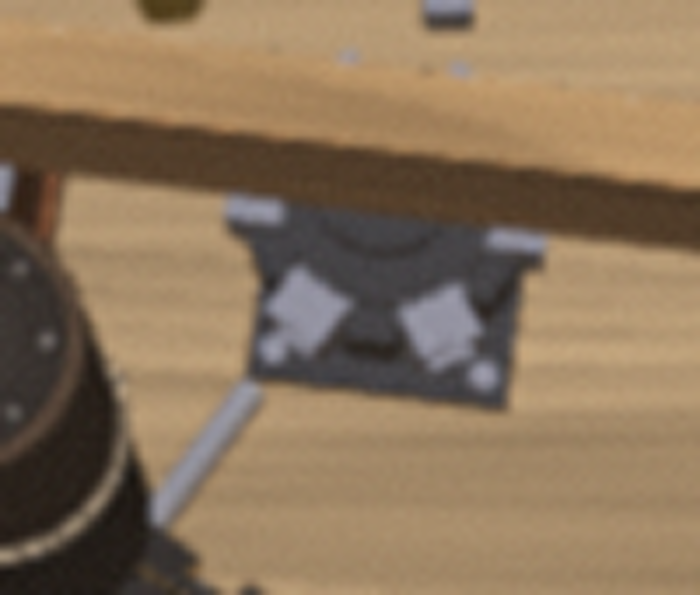

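```bash
python3 - <<'E'
from h import *
np.set_printoptions(precision=4,suppress=True)
C=lambda l:(np.array(l,float)+.5)/7-.5+[210,120]
q1=onplane('top',C([(302,265),(353,305),(308,357),(266,312)]),.1015)[:,:2]
q2=onplane('top',C([(398,312),(460,281),(482,330),(430,367)]),.1015)[:,:2]
b=onplane('top',C([(252,388),(165,513)]),.088)[:,:2]
d=b[0]-b[1];d/=np.linalg.norm(d);n=np.array([-d[1],d[0]])
print(q1.mean(0),q2.mean(0),b,'bar az',np.degrees(np.arctan2(*d[::-1])),'socket off left',(q1.mean(0)-b[0])@n)
e=lambda p:np.degrees(np.arctan2(p[1],p[0]))
print('edges q1',e(q1[2]-q1[1]),e(q1[3]-q1[0]),'q2',e(q2[3]-q2[0]),e(q2[2]-q2[1]))
for Jt in (J,np.array([.658,.0435])): print(e(q1.mean(0)-Jt),e(q2.mean(0)-Jt)%360)
print('J expected line off', (Jt-b[0])@n,(J-b[0])@n)
E
```

```text
[0.6078 0.0825] [0.6007 0.0198] [[0.5744 0.1092]
 [0.515  0.1496]] bar az -34.20194199778662 socket off left -0.0032695126237202595
edges q1 139.6514298086683 143.23666881482768 q2 -151.3981266555461 -157.45176534296252
145.99991765194048 204.48441949889173
142.12064039111587 202.49927839546754
J expected line off -0.007345710280410627 -0.0030457164249802398
```

The tip is at (250,388), and the socket centre is at about (308,310), roughly 2.5 mm to the right of the bar's line. I'll shift the bar across and insert it.

Request:
{"name": "step_arm", "arguments": {
  "rows": [
    [[-1,-0.15,-0.2,0,0,0,0],[-1,0.8,-0.59,0,0,0,0],[-1,0.8,-0.59,0,0,0,0],[-1,0.6,-0.44,0,0,0,0],[-1,0.5,-0.36,0,0,0,0],[-1,0,0,0,0,0,0]]
  ]
}}

```text
clock: 13.45
tool_pos: [0.4992, 0.1631, 0.0694]
orientation: [-90.0, -0.0, 143.6]
force: [-0.0, -0.6, -4.5]
opening: 0.0152
```

Request:
{"name": "step_arm", "arguments": {
  "rows": [
    [[-1,0.5,-0.37,0,0,0,0],[-1,0.5,-0.37,0,0,0,0],[-1,0.5,-0.37,0,0,0,0],[-1,0.5,-0.37,0,0,0,0],[-1,0,0,0,0,0,0],[-1,0,0,0,0,0,0]]
  ]
}}

```text
clock: 14.2
tool_pos: [0.5187, 0.1486, 0.0695]
orientation: [-90.0, -0.0, 143.7]
force: [-1.1, 0.4, -4.0]
opening: 0.0155
```

```bash
python3 -c "from h import *;turn()"
```

```text
turn mod 60 [5.9 5.1 5.8 5.7 4.  2.9] 5.379184964503965
14.25 [-0.1  0.8 -4.3] [0.07 0.06 0.03] [0.5187 0.1486 0.0695] 143.7 0.1744320883041735 144.36905820852564
```

Request:
{"name": "step_arm", "arguments": {
  "rows": [
    [[-1,-0.49,-0.77,0,0,0,3],[-1,-0.49,-0.77,0,0,0,3],[-1,-0.41,-0.82,0,0,0,3],[-1,-0.41,-0.81,0,0,0,3],[-1,-0.64,-1.71,0,0,0,6],[-1,-0.46,-1.77,0,0,0,6],[-1,-0.27,-1.8,0,0,0,6],[-1,-0.08,-1.82,0,0,0,6],[-1,0.11,-1.82,0,0,0,6],[-1,0.3,-1.8,0,0,0,6],[-1,0.49,-1.76,0,0,0,6],[-1,0,0,0,0,0,0]]
  ]
}}

```text
clock: 15.75
tool_pos: [0.4952, -0.0078, 0.0695]
orientation: [-90.0, 0.0, -162.4]
force: [-1.9, 5.0, -2.4]
opening: 0.015
```

```bash
python3 -c "from h import *;turn()"
```

```text
turn mod 60 [-6.1 -4.3 -5.7 -4.8 -3.5 -2.3] -4.542122707257544
15.8 [-2.   3.5 -3.4] [1.71 0.81 0.51] [ 0.4951 -0.0075  0.0696] -162.5 0.17410327870626305 198.2348910561533
```

Request:
{"name": "step_arm", "arguments": {
  "rows": [
    [[-1,0.2,-0.57,0,0,0,2],[-1,0.22,-0.57,0,0,0,2],[-1,0.24,-0.56,0,0,0,2],[-1,0.26,-0.55,0,0,0,2],[-1,0,0,0,0,0,0]]
  ]
}}

```text
clock: 16.42
tool_pos: [0.504, -0.0298, 0.0694]
orientation: [-90.0, -0.0, -154.4]
force: [-2.5, 4.5, -3.6]
opening: 0.0152
```

Request:
{"name": "step_arm", "arguments": {
  "rows": [
    [[-1,0.27,-0.55,0,0,0,2],[-1,0.28,-0.54,0,0,0,2],[-1,0,0,0,0,0,0]]
  ]
}}

```text
clock: 16.8
tool_pos: [0.5097, -0.0407, 0.0694]
orientation: [-90.0, -0.0, -150.4]
force: [-3.6, 4.7, -2.6]
opening: 0.0154
```

```bash
python3 -c "from h import *;turn()"
```

```text
turn mod 60 [6.2 5.4 6.2 5.9 4.2 2.9] 5.65026144800466
16.85 [-2.9  6.  -2.6] [1.66 0.91 0.52] [ 0.5097 -0.0406  0.0695] -150.5 0.17442982731367446 210.15569352314373
```

Request:
{"name": "step_arm", "arguments": {
  "rows": [
    [[-1,0.16,-0.26,0,0,0,1],[-1,0.16,-0.26,0,0,0,1],[-1,0,0,0,0,0,0]]
  ]
}}

```text
clock: 17.23
tool_pos: [0.5126, -0.0458, 0.0694]
orientation: [-90.0, -0.0, -148.4]
force: [-3.4, 4.7, -3.0]
opening: 0.0152
```

Request:
{"name": "step_arm", "arguments": {
  "rows": [
    [[-1,0.16,-0.26,0,0,0,1],[-1,0.16,-0.26,0,0,0,1],[-1,0,0,0,0,0,0]]
  ]
}}

```text
clock: 17.6
tool_pos: [0.5157, -0.0509, 0.0693]
orientation: [-90.0, -0.0, -146.4]
force: [-3.6, 6.4, -2.9]
opening: 0.0154
```

```bash
python3 -c "from h import *;turn()"
```

```text
turn mod 60 [7.2 6.  7.2 6.7 4.9 3.4] 6.368358356102773
17.65 [-3.6  6.4 -3.5] [2.13 1.27 0.66] [ 0.5157 -0.0508  0.0693] -146.4 0.17478772198241863 214.03660213333205
```

Request:
{"name": "step_arm", "arguments": {
  "rows": [
    [[-1,0.17,-0.25,0,0,0,1],[-1,0.17,-0.25,0,0,0,1],[-1,0,0,0,0,0,0],[-1,0,0,0,0,0,0]]
  ]
}}

```text
clock: 18.15
tool_pos: [0.5188, -0.0555, 0.0692]
orientation: [-90.1, -0.0, -144.5]
force: [-4.5, 7.4, -3.5]
opening: 0.0156
```

```bash
python3 -c "from h import *;turn()"
```

```text
turn mod 60 [7.2 6.  7.2 6.7 4.9 3.4] 6.357828057829395
18.2 [-4.9  8.5 -2.8] [2.83 1.61 0.67] [ 0.5188 -0.0555  0.0692] -144.5 0.17487690524104937 215.8826969517076
```

Request:
{"name": "step_arm", "arguments": {
  "rows": [
    [[-1,-0.42,0.63,0,0,0,-2.5],[-1,-0.42,0.64,0,0,0,-2.5],[-1,0,0,0,0,0,0],[-1,-1.33,-0.8,0,0,0,0],[-1,-1.33,-0.8,0,0,0,0],[-1,-1.33,-0.8,0,0,0,0],[-1,-1.33,-0.8,0,0,0,0],[-1,0,0,0,0,0,0],[-1,0,0,0,0,0,0]]
  ]
}}

```text
clock: 19.32
tool_pos: [0.4587, -0.0761, 0.0699]
orientation: [-90.0, 0.1, -149.3]
force: [-0.4, 0.3, -3.7]
opening: 0.015
```

```bash
python3 -c "from h import *;turn()"
```

```text
turn mod 60 [7.2 6.  7.2 6.7 4.9 3.4] 6.347117237930982
19.375 [ 0.4 -0.5 -3.8] [-0.12  0.03 -0.04] [ 0.4588 -0.076   0.0698] -149.3 0.23625694262317273 211.36518914478125
```

Request:
{"name": "step_arm", "arguments": {
  "rows": [
    [[-1,-0.2,0,3.3,0,0,0],[-1,-0.2,0,3.3,0,0,0],[-1,-0.4,3.74,0,0,0,-1.9],[-1,-0.4,3.74,0,0,0,-1.9],[-1,-0.4,3.74,0,0,0,-1.9],[-1,-0.4,3.74,0,0,0,-1.9],[-1,-0.4,3.74,0,0,0,-1.9],[-1,-0.4,3.74,0,0,0,-1.9],[-1,-0.4,3.74,0,0,0,-1.9],[-1,-0.4,3.74,0,0,0,-1.9],[-1,-0.4,3.74,0,0,0,-1.9],[-1,-0.3,3.7,0,0,0,-1.9]]
  ]
}}

```text
clock: 20.88
tool_pos: [0.415, 0.2993, 0.1355]
orientation: [-90.0, 0.0, -168.4]
force: [0.5, -0.2, -3.6]
opening: 0.0147
```

Request:
{"name": "step_arm", "arguments": {
  "rows": [
    [[-1,0,0,0,0,0,0],[-1,0,0,0,0,0,0]]
  ]
}}

```text
clock: 21.12
tool_pos: [0.4149, 0.2975, 0.1351]
orientation: [-90.0, -0.1, -168.3]
force: [-0.7, -0.0, -4.0]
opening: 0.0152
```

```bash
python3 - <<'E'
from h import *
o=ctrl.get_obs();print(o['moment'],o['force'],o['tool_pos'],o['orientation'],o['opening'])
s=ctrl.snapshot('scene');t=ctrl.snapshot('top')
f=lambda im,x,y:cv2.resize(im[y:y+100,x:x+100],None,fx=4,fy=4,interpolation=cv2.INTER_CUBIC)
cv2.imwrite('pics/j.png',np.hstack([f(s,290,190),f(t,140,170)]))
E
```

```text
[-0.12968698  0.11992324 -0.04170912] [-0.67626157 -0.03245504 -4.00670459] [0.41492787 0.29753978 0.13512592] [-8.99610826e+01 -5.18023352e-02 -1.68273196e+02] 0.015197116429242919
```

View pics/j.png

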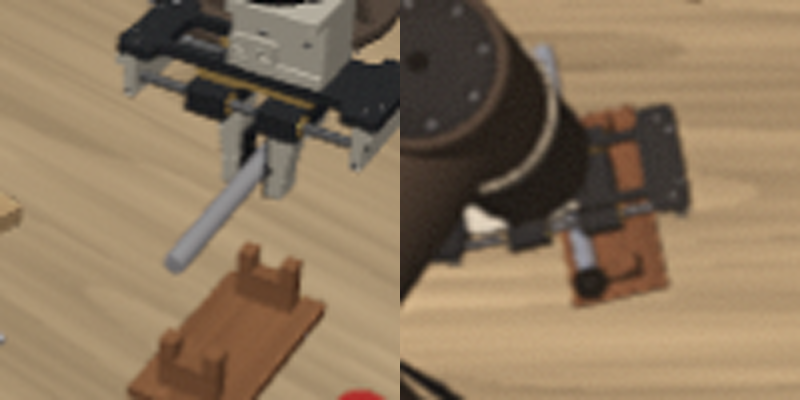

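The bar sits in the gripper as it did after the pick-up, with its tip at (174,262) against (172,260) then. I'll lower it into the notches.

Request:
{"name": "step_arm", "arguments": {
  "rows": [
    [[-1,0.13,0,-4,0,0,0],[-1,0,0,-3,0,0,0],[-1,0,0,-2,0,0,0],[-1,0,0,-0.8,0,0,0],[-1,0,0,-0.6,0,0,0],[-1,0,0,-0.3,0,0,0],[-1,0,0,0,0,0,0]]
  ]
}}

```text
clock: 22.1
tool_pos: [0.4167, 0.2979, 0.029]
orientation: [-90.0, 0.0, -168.3]
force: [-0.4, -0.5, -4.0]
opening: 0.0152
```

Request:
{"name": "step_arm", "arguments": {
  "rows": [
    [[-1,0,0,-0.12,0,0,0],[-1,0,0,-0.12,0,0,0],[-1,0,0,0,0,0,0]]
  ]
}}

```text
clock: 22.48
tool_pos: [0.4167, 0.2979, 0.0265]
orientation: [-90.0, 0.0, -168.3]
force: [-1.1, 0.8, 0.9]
opening: 0.0155
```

Request:
{"name": "step_arm", "arguments": {
  "rows": [
    [[-0.4,0,0,0,0,0,0],[-0.1,0,0,0,0,0,0],[0.3,0,0,0,0,0,0],[0.6,0,0,0,0,0,0],[1,0,0,0,0,0,0],[1,0,0,0,0,0,0],[1,0,0,0,0,0,0],[1,0,0,0,0,0,0],[1,0,0,0,0,0,0]]
  ]
}}

```text
clock: 23.6
tool_pos: [0.4165, 0.2976, 0.0262]
orientation: [-90.0, -0.0, -168.3]
force: [-0.4, 0.4, -0.2]
opening: 0.087
```

Request:
{"name": "step_arm", "arguments": {
  "rows": [
    [[1,0,0,2,0,0,0],[1,0,0,4,0,0,0],[1,0,0,5,0,0,0],[1,0,0,5,0,0,0],[1,-3,3,2,0,0,0],[1,-3,4,0,0,0,0],[1,-3,4,0,0,0,0],[1,-3,4,0,0,0,0],[1,-3,4,0,0,0,0],[1,-3,4,0,0,0,0],[1,0,0,0,0,0,0],[1,0,0,0,0,0,0]]
  ]
}}

```text
clock: 25.1
tool_pos: [0.2363, 0.5273, 0.2058]
orientation: [-89.9, -0.0, -168.3]
force: [0.2, 0.1, 0.1]
opening: 0.0877
```

```bash
python3 - <<'E'
from h import *
turn()
s=ctrl.snapshot('scene');t=ctrl.snapshot('top');cv2.imwrite('pics/raw_scene9.png',s);cv2.imwrite('pics/raw_top9.png',t)
a=cv2.imread('pics/raw_top0.png');b=cv2.imread('pics/raw_scene0.png')
f=lambda im,x,y,w,h,k:cv2.resize(im[y:y+h,x:x+w],None,fx=k,fy=k,interpolation=cv2.INTER_CUBIC)
cv2.imwrite('pics/k.png',np.vstack([np.hstack([f(t,165,180,50,75,4),f(a,165,180,50,75,4),f(s,310,235,90,75,4)]),f(t,165,115,285,140,760/285)[:290]])if 0 else np.hstack([f(t,165,180,50,75,4),f(a,165,180,50,75,4),f(s,310,235,90,75,4)]))
E
```

```text
turn mod 60 [7.4 5.8 6.5 6.8 5.  3.5] 6.170603761492732
25.15 [-0.  -0.8  0. ] [-0.   -0.02 -0.05] [0.2367 0.527  0.206 ] -168.3 0.6403201925607389 131.43841842041016
```

View pics/k.png

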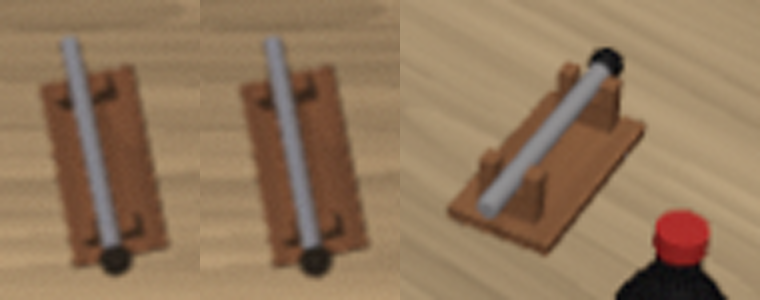

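The bar lies in both notches: the tip is at (68,40) now against (73,40) at the start, the ball is unchanged, and its height in the scene view is the same. I'm handing the job in.

```bash
python3 -c "
from h import *
ctrl.close_job()"
```

```text
the job is handed in; nothing more can be done
```

I turned the collar to its stop with the bar in two strokes, laid the bar back in its rest and handed the job in at about 25 s. No verdict is given.

**Collar:** It turned about 66° in the first stroke. I then moved the bar on to the next socket and turned it to about 127° in total. At that point two more degrees of push gave no further turn, and the wrist force rose from about 7 to 10 N. The collar stayed there as I withdrew the bar. My estimated start of 24–25° puts the end near 2.65 rad, but I had no direct reading of the joint.

**Bar:** In the last pictures it lies in both notches. Its tip is about 4 mm sideways from where it started (about 2 mm at the middle), and its height and position along the rest are unchanged. The gripper is open, well clear, with no force on it.

**Checks that disagreed:** The two cameras differed by up to about 9 mm on the jack's axis, so I averaged them. The last collar reading was 6.2° past the second 60° mark, against 6.35° just before; I put that down to image noise. I saw no bystander moved, but did not measure them at the end.

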